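# Clear the specimen plate and hold the loupe in focus

### The arm

A 6-joint arm with a two-finger parallel gripper is mounted at the origin on the work surface. World frame = base frame: x ahead of the robot, y to its left, z up, the work surface at z = 0. Lengths are in m, angles in degrees, forces in N, time in s.
With the tool pointing down it reaches from about 0.325 to 0.85 m from the base axis. Payload 15.5 kg.
Tool frame: the origin (TCP) lies at the very end of the fingers, on their centre line; the grasp point (between the pads) lies arm.grip_depth behind it (arm.grip_depth is the distance from the TCP to the grasp point, in m); z points along the fingers, y is the direction in which the jaws open and shut (so a half turn about z gives the same grasp; the last joint's range is limited). The gripper opens to 91 mm and grips with 3 to 60 N. Pads are 32 mm wide; open, the fingers measure 118 mm over their backs; the gripper's body (76 mm by 178 mm) begins 60 mm behind the grasp point.
Start: joints at [-71.018, 28.281, 77.091, -0, 74.628, -5.472], TCP at [0.259, -0.569, 0.214] pointing down, gripper open.
Joint ranges: [-166.48, 166.48], [-47.26, 123.95], [12.59, 153.08], [-70.14, 250.14], [6.76, 159.57], [-176.63, 176.63]. Speed limits (degrees/s): [108.29, 108.29, 147.25, 172.46, 172.46, 172.46].

### API

Orientations are given as a 3x3 rotation matrix whose columns are the frame's x, y, z axes.
In Python, from rig import arm gives the robot as it stands. Calls block until the motion is done:
- arm.move_to(position, orientation): joint-space move of the TCP to a pose.
- arm.move_l(position, orientation=None, feed=0.15): straight line of the TCP; orientation=None keeps the orientation; feed is the mean speed in m/s.
- arm.move_joints(angles): joint-space move.
- arm.grip(opening): finger opening in m; the grip force is fixed at half the most; returns when the fingers have stopped.
- arm.sleep(seconds).
- arm.solve_ik(position, orientation): joint angles nearest the present ones, or None.
- arm.snapshot(name): name is "scene" or "top"; returns the picture (420x560x3 uint8, red, green, blue); there is no depth.
- arm.get_calibration(name): a dict with "intrinsics" (3x3 intrinsics, pixels), "cam_to_world" (4x4, takes a point from camera to world coordinates). Camera axes: x right, y down, z forward; pixel columns grow to the right and rows downward; lengths in m; the calibration is good to about 2 mm. A picture is of the moment at which its call begins. get_calibration takes no time and is no camera call.
A pose or a line that the arm cannot do raises arm.Unreachable and nothing moves.
- arm.sign_off(): hands the job in, once; it reports no verdict.
Readings, each from a call of its own:
- arm.current_t(): time.
- arm.current_joint_positions(): joint angles.
- arm.current_dq(): joint speeds.
- arm.current_tau(): joint torques, N m.
- arm.current_ee_pos(): TCP position.
- arm.current_tool_rot(): TCP orientation.
- arm.current_force(): force on the tool from outside, world axes, zero at the start.
- arm.current_torque(): the same for the moment, N m.
- arm.current_width(): finger opening in m.
Only numpy, scipy, OpenCV 4.12 (cv2) and the standard library are available. Lean on these libraries where they do the work, as an engineer would, in place of code of your own. Each camera call takes 0.05 s, during which the arm holds its last target. There are 200 camera calls.

### The job

Pick up the green scraper block and sweep all four brass off-cuts off the white specimen plate into the blue catch tray attached to it, without touching the off-cuts with the fingers and with the loupe still lying where it is, then put the scraper back down on the bench, clear of the stand. Then pick up the loupe with the orange grip and hold it level, its lens centred above the round specimen in the plate and at the same height as the red collar on the focus post, never letting the loupe touch the stand or shifting the collar. Finish while still holding the loupe steady there in the air, and leave the bottle, jar and beaker alone.

Things in the scene. Friction and masses are not known exactly. Their poses are not given: they have to be found in the camera images.
- stand: Fixed inspection stand. White plate 220 (x) x 165 (y) mm, top 30 mm above the bench, spanning x -110..110, y -90..75 mm in its frame. Origin: at bench height, directly below the specimen's centre; z up. The blue open catch tray adjoins the plate's +y edge, so sweeping along the stand's +y drops things into it. A steel focus post stands on the plate at x 95, y 30 mm.
- part_centre (a point): Centre of the specimen, a polished steel disc 28 mm across in a black ring 42 mm across, flush with the white plate's top (30 mm above the bench).
- tray_centre (a point): Centre of the catch tray's floor, 110 mm along the stand's +y from its origin, 4 mm above the bench. Inside the tray is x -105..105, y 75..145 mm in the stand's frame; its three walls are 24 mm above the bench.
- focus_mark (a point): Centre of the red collar (20 mm across, 8 mm high) on the focus post. Its height marks the focal height, 45 to 80 mm above the plate. It slides stiffly on the post if pushed (about 4 N). The post is 8 mm thick, its top 122 mm above the bench, its foot 24 mm across.
- chip0: Brass off-cut 16 x 12 x 8 mm, about 12 g, loose on the white plate its centre within 45 mm of the specimen's centre in the stand's x and y. Origin: centre of its underside as it lies at the start.
- chip1: Brass off-cut 16 x 12 x 8 mm, about 12 g, loose on the white plate its centre within 45 mm of the specimen's centre in the stand's x and y. Origin: centre of its underside as it lies at the start.
- chip2: Brass off-cut 16 x 12 x 8 mm, about 12 g, loose on the white plate its centre within 45 mm of the specimen's centre in the stand's x and y. Origin: centre of its underside as it lies at the start.
- chip3: Brass off-cut 16 x 12 x 8 mm, about 12 g, loose on the white plate its centre within 45 mm of the specimen's centre in the stand's x and y. Origin: centre of its underside as it lies at the start.
- scraper: Green scraper block with a grey rubber foot, about 0.15 kg, standing loose on the bench. Foot 30 (x) x 110 (y) x 18 mm high; on it an upright grip 20 (x) x 60 (y) mm, from 18 to 68 mm above the underside, centred; grip it across its x. Sweeps along its x, either way. Origin: centre of its underside, z up.
- loupe: Loupe lying flat on the bench, about 0.12 kg. Steel lens ring 64 mm across, 12 mm high. Origin: centre of the ring's underside; z up, square to the lens; aluminium handle (16 wide, 12 mm high) to -x, ending 132 mm from the lens centre. On it an upright orange grip 40 (x) x 14 (y) mm, top 44 mm above the underside, 61 mm from the lens centre (the balance point); grip it across its y.
- lens_centre (a point): Centre of the lens ring, halfway up the ring (6 mm above the loupe's underside).
- loupe_grip (a point): Middle of the loupe's orange grip: 61 mm from the lens centre towards the handle, 28 mm above the loupe's underside.
- reagent: White plastic reagent bottle with red cap, 48 mm across, 95 mm high, loose; leave it alone. Origin: centre of its underside.
- amber_jar: Amber jar with black cap, 52 mm across, 70 mm high, loose; leave it alone. Origin: centre of its underside.
- beaker: Glass beaker, 60 mm across, 75 mm high, loose; leave it alone. Origin: centre of its underside.

How it is judged (in metres and radians):
On the way, in this order (a step that is already met when the one before it is completed fails the run):
1. the scraper is lifted off the bench in the gripper (contact force between the fingers and scraper above 1 N and height (world z) of scraper above 0.02 m), for 0.1 s.
2. all four off-cuts are in the catch tray, the scraper still in the gripper and the loupe still lying where it was (within 30 mm) (y of chip0 in the frame of stand between 0.075 and 0.148 m and x of chip0 in the frame of stand between -0.11 and 0.11 m and z of each of chip0, chip1, chip2, chip3 in the frame of stand below 0.028 m and y of chip1 in the frame of stand between 0.075 and 0.148 m and x of chip1 in the frame of stand between -0.11 and 0.11 m and y of chip2 in the frame of stand between 0.075 and 0.148 m and x of chip2 in the frame of stand between -0.11 and 0.11 m and y of chip3 in the frame of stand between 0.075 and 0.148 m and x of chip3 in the frame of stand between -0.11 and 0.11 m and contact force between the fingers and scraper above 1 N and distance of loupe from where it was at the start of the episode below 0.03 m), for 0.1 s.
3. the scraper is put down on the bench and let go, not touching the stand (contact force between the fingers and scraper below 0.05 N and height (world z) of scraper between -0.01 and 0.025 m and contact force between scraper and stand below 0.05 N and linear speed of scraper below 0.03 m/s), for 0.2 s.
At the end, for the whole second after the job is handed in: Off-cuts in the tray; scraper let go on the bench, clear of the stand; loupe held steady by the gripper alone, level within 0.12 rad, lens centre within 10 mm sideways of the specimen's centre and within 7 mm of the height of the red collar's middle (all of step 3 and y of chip0 in the frame of stand between 0.075 and 0.148 m and x of chip0 in the frame of stand between -0.11 and 0.11 m and z of each of chip0, chip1, chip2, chip3 in the frame of stand below 0.028 m and y of chip1 in the frame of stand between 0.075 and 0.148 m and x of chip1 in the frame of stand between -0.11 and 0.11 m and y of chip2 in the frame of stand between 0.075 and 0.148 m and x of chip2 in the frame of stand between -0.11 and 0.11 m and y of chip3 in the frame of stand between 0.075 and 0.148 m and x of chip3 in the frame of stand between -0.11 and 0.11 m and contact force between the fingers and loupe above 1 N and contact force between loupe and stand below 0.05 N and contact force between loupe and scraper below 0.05 N and contact force between loupe and reagent below 0.05 N and contact force between loupe and amber_jar below 0.05 N and contact force between loupe and beaker below 0.05 N and z of lens_centre in the frame of focus_mark between -0.007 and 0.007 m and horizontal distance between lens_centre and part_centre below 0.01 m and angle between loupe's own z axis and vertical below 0.12 rad and linear speed of loupe below 0.02 m/s); the arm keeps its last pose, push and grip.
It fails at once if the fingers touch an off-cut (contact force between the fingers and chip0 above 0.3 N or contact force between the fingers and chip1 above 0.3 N or contact force between the fingers and chip2 above 0.3 N or contact force between the fingers and chip3 above 0.3 N).
It fails at once if the loupe touches the stand (contact force between loupe and stand above 1 N).
It fails at once if the red collar is shifted by more than 4 mm (distance of focus_mark from where it was at the start of the episode above 0.004 m).
It fails at once if the bottle, jar or beaker is moved by more than 15 mm or tipped (distance of any of reagent, amber_jar, beaker from where it was at the start of the episode above 0.015 m or angle between any of reagent, amber_jar, beaker's own z axis and vertical above 0.3 rad).
It also fails if it takes over 67 s, if anything falls off the work surface, if the arm or the gripper's body presses on something with over 40 N, if the wrist force passes 120 N, or if a joint passes its speed limit or range.

## Working session

There is one attempt and no reset: what is moved stays moved. The work goes in short steps, each a Python script; the robot and the scene stay as the last script left them, time stands still between calls to the robot, and variables do not carry over. Pictures are saved under pics/ and viewed, about 8 in all and at most 12, crops included, and the job is handed in when it is done.

```bash
ls; mkdir -p pics; python3 - <<'E'
from rig import arm
import cv2,numpy as np
for n in("scene","top"):
    im=arm.snapshot(n); cv2.imwrite(f"pics/{n}0.png",im[:,:,::-1]); c=arm.get_calibration(n); print(n,np.round(c["intrinsics"],1).tolist(),np.round(c["cam_to_world"],3).tolist())
print(arm.grip_depth,arm.current_tool_rot().round(3).tolist() ,arm.current_t(), arm.current_width())
E
```

```text
pics
scene [[460.3, 0.0, 286.7], [0.0, 460.3, 202.3], [0.0, 0.0, 1.0]] [[-0.383, 0.807, -0.449, 1.042], [0.924, 0.333, -0.19, 0.194], [-0.004, -0.488, -0.873, 0.873], [0.0, 0.0, 0.0, 1.0]]
top [[411.4, 0.0, 277.0], [0.0, 411.4, 203.2], [0.0, 0.0, 1.0]] [[0.005, -0.985, 0.175, 0.442], [-1.0, -0.008, -0.019, 0.02], [0.02, -0.175, -0.984, 0.996], [0.0, 0.0, 0.0, 1.0]]
0.0188 [[0.91, 0.414, -0.0], [0.414, -0.91, 0.001], [0.0, -0.001, -1.0]] 0.1 0.09101538884917384
```

View pics/scene0.png

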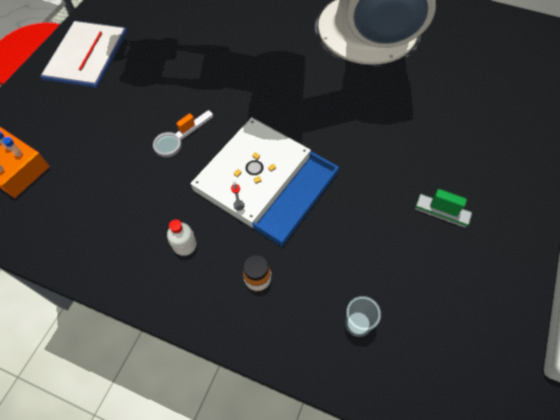

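View pics/top0.png

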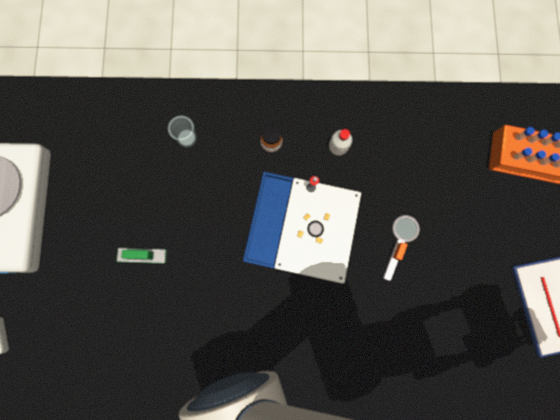

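The pictures show the stand (top view: ring ≈(315,229), collar ≈(314,181), tray on the left), the loupe (lens (405,229), grip (401,251)), and the scraper (141,256). Next I measure with masks.

```bash
cat > h.py <<'E'
from rig import arm
import cv2,numpy as np
class V:
    def __init__(s,n,im=None):
        s.im=arm.snapshot(n) if im is None else im
        c=arm.get_calibration(n); s.K=np.array(c["intrinsics"]); s.T=np.array(c["cam_to_world"])
        s.hsv=cv2.cvtColor(s.im,cv2.COLOR_RGB2HSV)
    def ray(s,p):
        p=np.atleast_2d(p).astype(float); d=np.c_[p,np.ones(len(p))]@np.linalg.inv(s.K).T@s.T[:3,:3].T
        return s.T[:3,3],d
    def on(s,p,z):
        o,d=s.ray(p); return (o+d*((z-o[2])/d[:,2:]))[:,:2]
    def px(s,P):
        q=(np.atleast_2d(P)-s.T[:3,3])@s.T[:3,:3]@s.K.T; return q[:,:2]/q[:,2:]
    def blobs(s,lo,hi,amin=8,box=None):
        m=cv2.inRange(s.hsv,np.array(lo),np.array(hi))
        if box: k=np.zeros_like(m); k[box[1]:box[3],box[0]:box[2]]=1; m*=k
        cs,_=cv2.findContours(m,cv2.RETR_EXTERNAL,cv2.CHAIN_APPROX_NONE)
        n,l,st,ce=cv2.connectedComponentsWithStats(m)
        return [(int(st[i,4]),ce[i],np.argwhere(l==i)[:,::-1]) for i in np.argsort(-st[1:,4])+1 if st[i,4]>=amin]
def tri(va,pa,vb,pb):
    o1,d1=va.ray(pa);o2,d2=vb.ray(pb);d1=d1[0];d2=d2[0]
    s=np.linalg.lstsq(np.c_[d1,-d2],o2-o1,rcond=None)[0]
    a=o1+s[0]*d1;b=o2+s[1]*d2; return (a+b)/2,np.linalg.norm(a-b)
def rect(P):
    c,wh,a=cv2.minAreaRect((P*1000).astype(np.float32)); return np.round(c,1),np.round(wh,1),round(a,1)
E
cat > m.py <<'E'
from h import *
v={n:V(n,cv2.imread(f"pics/{n}0.png")[:,:,::-1].copy()) for n in("scene","top")}
B={"scene":(140,100,345,250),"top":(240,160,440,290)}
for n in v:
    w=v[n];b=B[n];print(n)
    W=w.blobs((0,0,65),(179,70,255),200,b)
    for a,c,p in W[:2]: print(" white",a,c.round(1),rect(w.on(p,.03)))
    for a,c,p in w.blobs((100,120,50),(130,255,255),200,b)[:1]: print(" blue",a,c.round(1),rect(w.on(p,.024)))
    for a,c,p in w.blobs((14,90,90),(32,255,255),8,b)[:6]: print(" brass",a,c.round(1),w.on(c,.036).round(4))
    for a,c,p in w.blobs((3,170,120),(13,255,255),15,b)[:4]: print(" orange",a,c.round(1),rect(w.on(p,.044)))
    for a,c,p in w.blobs((0,150,90),(3,255,255),8,b)[:6]: print(" red",a,c.round(1))
    for a,c,p in w.blobs((45,100,30),(80,255,255),30)[:4]: print(" green",a,c.round(1),rect(w.on(p,.068)))
top=v["top"]
for a,c,p in top.blobs((0,0,70),(179,255,255),60,(100,240,180,270))[:2]: print("scraper all",a,c.round(1),rect(top.on(p,.018)))
for a,c,p in top.blobs((0,0,50),(179,255,255),60,(375,205,430,290))[:2]: print("loupe all",a,c.round(1),rect(top.on(p,.012)))
cv2.imwrite("pics/crop.png",np.hstack([cv2.resize(top.im[165:290,240:435,::-1],None,fx=2.5,fy=2.5,interpolation=2)[:,:],]))
for n,q in (("reagent",(341,143)),("jar",(271,143)),("beaker",(182,130))): print(n,top.on(q,.05))
E
python3 m.py
```

```text
scene
 white 6955 [250.4 170.6] (array([557.3, -94.9]), array([177.3, 234.5]), 78.1)
 white 915 [176.9 136.7] (array([ 522.9, -288.9]), array([ 69.5, 165.6]), 77.3)
 blue 3310 [296.7 199.3] (array([581.9,  23.6]), array([ 79.9, 232.6]), 78.2)
 brass 137 [184.8 122. ] [[ 0.5042 -0.2883]]
 brass 35 [271.6 167. ] [[ 0.5421 -0.0531]]
 brass 35 [257.1 179.3] [[ 0.5829 -0.0693]]
 brass 35 [237.  172.4] [[ 0.5834 -0.1166]]
 brass 30 [255.8 155.4] [[ 0.5272 -0.0975]]
 orange 44 [187.  126.3] (array([ 515.4, -273.7]), array([15.8, 42.2]), 69.8)
 orange 22 [184.1 117.1] (array([ 499.6, -293. ]), array([11.7, 41.4]), 53.0)
 red 138 [175.1 225.3]
 red 41 [235.5 189. ]
 green 650 [448.1 201.6] (array([503.3, 317.5]), array([64.4, 50.3]), 87.9)
 green 47 [442.8 216.1] (array([538.9, 312.3]), array([67.9,  3. ]), 88.7)
top
 white 6649 [318.2 230.6] (array([552.6, -96.1]), array([170.6, 226. ]), 77.9)
 white 893 [401.3 239.4] (array([ 509.3, -293.7]), array([ 66.1, 163.3]), 77.4)
 blue 2886 [267.4 219.6] (array([578.3,  24.1]), array([ 74.8, 224.8]), 78.0)
 brass 32 [318.5 239.5] [[ 0.5273 -0.0956]]
 brass 27 [299.7 233.6] [[ 0.5409 -0.0518]]
 brass 26 [326.3 216.4] [[ 0.582 -0.115]]
 brass 25 [306.3 216.3] [[ 0.5819 -0.0676]]
 orange 125 [401.1 250.9] (array([ 502.5, -286.5]), array([17.4, 41.1]), 68.9)
 red 52 [313.3 180.5]
 green 251 [136.6 254.1] (array([489.5, 314.1]), array([17.7, 66.7]), 0.3)
scraper all 729 [140.8 255.3] (array([489.6, 320.1]), array([116.4,  35.4]), 88.6)
loupe all 1135 [401.1 241.3] (array([ 510.6, -300.1]), array([ 69.4, 168.7]), 77.8)
reagent [[ 0.75875072 -0.15121194]]
jar [[0.75680562 0.01723686]]
beaker [[0.78688834 0.23118072]]
```

View pics/crop.png

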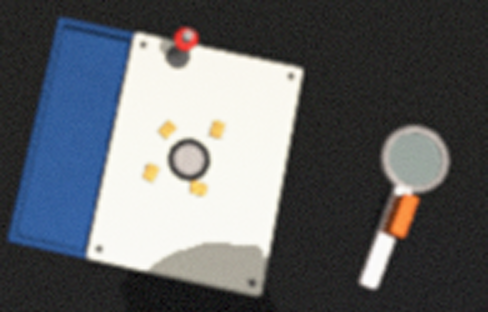

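```bash
cat > m2.py <<'E'
from h import *
v={n:V(n,cv2.imread(f"pics/{n}0.png")[:,:,::-1].copy()) for n in("scene","top")}
s,t=v["scene"],v["top"]
yaw=np.deg2rad(-12.0); ex=np.array([np.cos(yaw),np.sin(yaw)]); ey=np.array([-ex[1],ex[0]])
O=[]
for w,b in((t,(303,218,328,240)),(s,(242,157,268,179))):
    p=np.concatenate([q for a,c,q in w.blobs((0,0,0),(179,90,110),4,b)])
    h=cv2.convexHull(p.astype(np.int32)); (c,wh,a)=cv2.fitEllipse(h); O.append(w.on(c,.03)[0]); print("ring",c,wh,O[-1].round(4))
O=np.mean(O,0)
for w,ps in((t,[(318.5,239.5),(299.7,233.6),(326.3,216.4),(306.3,216.3)]),(s,[(271.6,167),(257.1,179.3),(237,172.4),(255.8,155.4)])):
    d=w.on(ps,.035)-O; print("chips stand",np.c_[d@ex,d@ey].round(3).tolist())
C,e=tri(t,(313.3,180.5),s,(235.5,189.0)); print("collar",C.round(4),e, "stand",(C[:2]-O)@ex,(C[:2]-O)@ey)
# lens: hull of ring
for w,b,z in((t,(388,210,425,243),.011),(s,(150,130,184,158),.011)):
    a,c,p=w.blobs((0,0,60),(179,120,255),60,b)[0]; q=w.on(p,z); (cc,r)=cv2.minEnclosingCircle((q*1000).astype(np.float32)); print("lens",np.round(cc,1),r,c)
for w,b in((t,(380,260,400,285)),(s,(192,108,216,130))):
    a,c,p=w.blobs((0,0,130),(179,60,255),20,b)[0]; print("handle part",w.on(c,.012),rect(w.on(p,.012)))
for w,b in((t,(380,230,420,270)),(s,(170,105,200,140))):
    for a,c,p in w.blobs((3,150,120),(16,255,255),15,b)[:2]: 
        vv=w.hsv[p[:,1],p[:,0],2]; print("orange",a,c,np.percentile(vv,[5,25,50,75,95]),rect(w.on(p[vv>np.percentile(vv,40)],.044)))
a,c,p=t.blobs((45,100,30),(80,255,255),30)[0]; vv=t.hsv[p[:,1],p[:,0],2]; print("green",np.percentile(vv,[5,25,50,75,95]),rect(t.on(p[vv>np.median(vv)*.8],.068)))
print(np.array([p[:,0].min(),p[:,0].max()]))
cv2.imwrite("pics/c2.png",np.hstack([cv2.resize(t.im[235:275,105:180,::-1],(525,280),interpolation=2),cv2.resize(s.im[175:215,215:254,::-1],(273,280),interpolation=2)]))
E
python3 m2.py
```

```text
ring (315.1073303222656, 228.408203125) (15.160036087036133, 15.539910316467285) [ 0.5541 -0.0887]
ring (254.05137634277344, 167.19468688964844) (14.1919527053833, 16.91500473022461) [ 0.5537 -0.0902]
chips stand [[-0.025, -0.012], [-0.02, 0.034], [0.033, -0.019], [0.023, 0.027]]
chips stand [[-0.02, 0.033], [0.024, 0.025], [0.034, -0.021], [-0.025, -0.014]]
collar [ 0.6541 -0.0786  0.0994] 0.0012118301087049375 stand 0.0957611601291262 0.03141019482207945
lens [ 555.4 -309. ] 38.5101318359375 [405.45076923 228.55538462]
lens [ 556.  -306.6] 40.49168395996094 [167.50074963 143.11094453]
handle part [[ 0.45943799 -0.26865904]] (array([ 460.4, -268.9]), array([18.3, 52.5]), 67.1)
handle part [[ 0.46398874 -0.26929694]] (array([ 467.4, -271.6]), array([21.3, 65.3]), 67.0)
orange 129 [401.03875969 250.9379845 ] [131. 190. 238. 248. 249.] (array([ 502. , -286.8]), array([11. , 35.9]), 65.8)
orange 210 [185.20952381 122.45238095] [134.   135.   149.5  233.75 248.  ] (array([ 509.3, -280.7]), array([34.3, 46.6]), 65.6)
green [ 70.5 140.5 160.  163.  167. ] (array([489.5, 319.6]), array([17.7, 55.9]), 0.3)
[122 152]
```

View pics/c2.png

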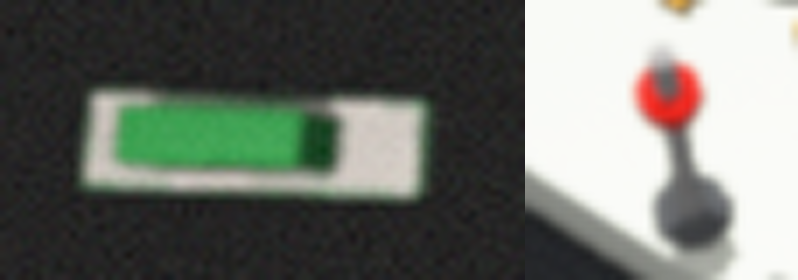

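```bash
cat >> h.py <<'E'
def R(deg):
    a=np.deg2rad(deg); c,s=np.cos(a),np.sin(a); return np.array([[-s,c,0],[c,s,0],[0,0,-1.]])
O=np.array([.554,-.0893]); SY=-12.0
def S(x,y): a=np.deg2rad(SY); return O+x*np.array([np.cos(a),np.sin(a)])+y*np.array([-np.sin(a),np.cos(a)])
def rot_opts(xy,z,degs):
    for d in degs:
        q=arm.solve_ik([*xy,z],R(d)); print(d,None if q is None else np.round(q,1).tolist())
E
python3 - <<'E'
from h import *
v={n:V(n,cv2.imread(f"pics/{n}0.png")[:,:,::-1].copy()) for n in("scene","top")}
s,t=v["scene"],v["top"]
P=S(.095,.03)
for z in(.03,.0954,.0994,.1034,.122): print(z,s.px([*P,z]).round(1),t.px([*P,z]).round(1))
for w,b in((s,(225,180,248,200)),(t,(303,170,325,192))):
    p=w.blobs((0,120,70),(5,255,255),8,b)[0][2]; h=cv2.convexHull(p.astype(np.int32)); print("collar bbox",p.min(0),p.max(0),cv2.fitEllipse(h))
print("green top",t.on([(121.9,254.4),(148.6,254.4)],.068),"foot",t.on([(117,255)],.018),t.on([(165.9,256)],.0),t.on([(165.9,256)],.018))
print("lens",t.on((405.9,228.4),.010))
rot_opts((.4895,.32),.1,(-1.5,178.5)); rot_opts(S(0,-.072),.1,(78,-102)); rot_opts(S(0,.08),.1,(78,-102))
rot_opts((.499,-.285),.1,(67.5,-112.5))
E
```

```text
0.03 [[238.9 205.5]] [[310.9 187.4]]
0.0954 [[235.7 189.5]] [[313.8 181.2]]
0.0994 [[235.5 188.5]] [[314.  180.8]]
0.1034 [[235.3 187.5]] [[314.2 180.4]]
0.122 [[234.3 182.4]] [[315.2 178.5]]
collar bbox [231 185] [239 192] ((235.1646728515625, 188.28477478027344), (7.809730529785156, 8.577767372131348), 73.84136962890625)
collar bbox [309 176] [319 185] ((313.932373046875, 180.077880859375), (9.452692031860352, 10.321218490600586), 76.73639678955078)
green top [[0.48840111 0.34723174]
 [0.48875603 0.28813998]] foot [[0.48941936 0.37617154]] [[0.48860499 0.26641277]] [[0.48776796 0.26195915]]
lens [[ 0.55799985 -0.31150993]]
-1.5 [27.3, 32.6, 90.0, -0.0, 57.4, 28.8]
178.5 [27.3, 32.6, 90.0, -0.0, 57.4, -151.2]
78 [-22.6, 31.2, 93.3, -0.0, 55.6, -100.6]
-102 [-22.6, 31.2, 93.3, -0.0, 55.6, 79.4]
78 [-7.1, 31.7, 92.1, -0.0, 56.2, -85.1]
-102 [-7.1, 31.7, 92.1, -0.0, 56.2, 94.9]
67.5 [-35.7, 32.0, 91.5, -0.0, 56.5, -103.2]
-112.5 [-35.7, 32.0, 91.5, -0.0, 56.5, 76.8]
```

```bash
python3 - <<'E'
from h import *
P=np.array([.489,.320]); r=R(-1.5)
arm.move_to([*P,.14],r)
arm.move_l([*P,.030],feed=.12); arm.grip(.0)
print("w",arm.current_width(),arm.current_t())
arm.move_l([*P,.19],feed=.15)
print("w",arm.current_width(),arm.current_force(),arm.current_t())
A=S(.003,-.060)
arm.move_to([*A,.19],R(-102))
im=arm.snapshot("scene"); cv2.imwrite("pics/held.png",im[80:290,100:380,::-1].repeat(2,0).repeat(2,1))
print(arm.current_ee_pos(),A,arm.current_t())
E
```

```text
w 0.01971677513786594 5.4667
w 0.02017543139852214 [-0.32266999  0.38892743 -1.96047215] 6.6833
[ 0.5446829  -0.14763235  0.18999349] [ 0.54445974 -0.14861259] 8.4583
```

View pics/held.png

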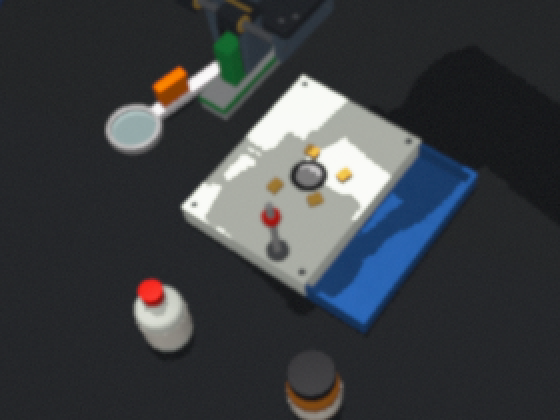

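The scraper is held level behind the plate, and the chips at (275,185), (313,152), (343,174) and (315,200) in the crop are unmoved. Next is the sweep.

```bash
python3 - <<'E'
from h import *
A=S(.003,-.060); f0=arm.current_force()
arm.move_l([*A,.075],R(-102),feed=.15); arm.move_l([*A,.0612],feed=.05)
print("f",arm.current_force()-f0)
arm.move_l([*S(.003,.084),.0612],feed=.06)
print("f",arm.current_force()-f0,arm.current_width(),arm.current_t())
arm.sleep(.3)
B=S(.003,.084); arm.move_l([*B,.17],feed=.2)
P=np.array([.489,.320]); arm.move_to([*P,.17],R(-1.5))
for n in("scene","top"):
    w=V(n); cv2.imwrite(f"pics/sw_{n}.png",w.im[:,:,::-1])
    for a,c,p in w.blobs((14,90,60),(34,255,255),4): 
        d=w.on(c,.008)[0]-O; a_=np.deg2rad(SY); print(n,a,c.round(1),"stand",np.round([d@[np.cos(a_),np.sin(a_)],d@[-np.sin(a_),np.cos(a_)]],3))
print(arm.current_t())
im=w.im; cv2.imwrite("pics/swc.png",cv2.resize(im[160:290,235:435,::-1],None,fx=3,fy=3,interpolation=2))
E
```

```text
f [ 0.76889101 -0.6277305   0.25686585]
f [0.54207952 0.22652783 0.27722631] 0.01989451732854867 12.35
scene 879 [ 14.7 160.8] stand [ 0.282 -0.471]
scene 128 [184.9 121.6] stand [-0.023 -0.225]
scene 113 [257.9 279.7] stand [0.198 0.153]
scene 55 [492.2 134.4] stand [-0.4    0.395]
scene 40 [470.8 124.8] stand [-0.398  0.342]
scene 38 [463.5 146.2] stand [-0.33   0.354]
scene 37 [297.8 187.7] stand [-0.022  0.101]
scene 35 [288.9 197.7] stand [0.01  0.099]
scene 35 [277.4 201.3] stand [0.031 0.083]
scene 28 [293.1 181.2] stand [-0.03   0.082]
scene 12 [503.8 159.6] stand [-0.347  0.444]
scene 10 [510.  138.5] stand [-0.412  0.434]
scene 8 [ 39.  167.6] stand [ 0.264 -0.41 ]
scene 7 [ 26.3 182.3] stand [ 0.306 -0.403]
scene 6 [ 31.3 171.2] stand [ 0.28  -0.417]
scene 5 [ 25.4 172.8] stand [ 0.29  -0.425]
scene 4 [ 12.  185.8] stand [ 0.33  -0.422]
scene 4 [ 36.5 167.5] stand [ 0.267 -0.415]
scene 4 [ 25.  178.5] stand [ 0.301 -0.414]
scene 4 [ 21. 185.] stand [ 0.317 -0.407]
scene 4 [ 43. 163.] stand [ 0.25  -0.413]
scene 4 [ 33.  168.5] stand [ 0.273 -0.42 ]
scene 4 [ 36.2 159.8] stand [ 0.253 -0.432]
top 31 [271.2 229. ] stand [-0.021  0.102]
top 29 [274.6 216.5] stand [0.01  0.101]
top 23 [504.4 139.7] stand [ 0.328 -0.427]
top 23 [109.4 262.9] stand [-0.182  0.458]
top 19 [282.4 208.5] stand [0.034 0.086]
top 16 [276.8 232.2] stand [-0.026  0.087]
top 13 [399.8 254. ] stand [-0.014 -0.212]
top 7 [117.  269.7] stand [-0.193  0.436]
top 5 [118.8 241.6] stand [-0.129  0.45 ]
14.7167
```

View pics/swc.png

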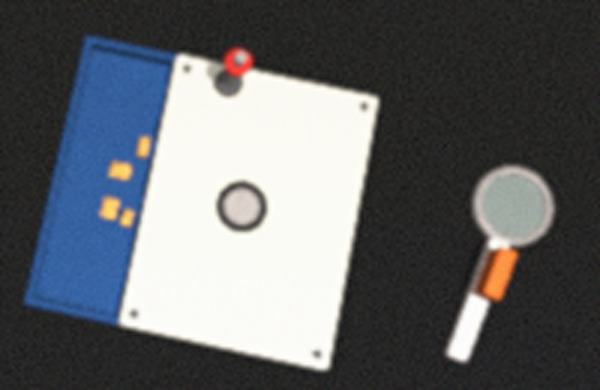

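All four chips are in the tray in both views, and the plate is clean. Next I put the scraper down and pick up the loupe.

```bash
python3 - <<'E'
from h import *
s=V("scene",cv2.imread("pics/sw_scene.png")[:,:,::-1].copy());t=V("top",cv2.imread("pics/sw_top.png")[:,:,::-1].copy())
for a,b in(((271.2,229),(297.8,187.7)),((274.6,216.5),(288.9,197.7)),((282.4,208.5),(277.4,201.3)),((276.8,232.2),(293.1,181.2))): print("chip",tri(t,a,s,b)[0].round(3))
L=(t.on((406,228.6),.010)[0]+s.on((166.8,144.2),.010)[0])/2; print(t.on((406,228.6),.010),s.on((166.8,144.2),.010))
H=np.array([.4605,-.269]); u=(L-H)/np.linalg.norm(L-H); yaw=np.degrees(np.arctan2(u[1],u[0])); G=L-.061*u; print("L",L,"yaw",yaw,"G",G)
P=np.array([.489,.320])
arm.move_l([*P,.05],R(-1.5),feed=.2); arm.move_l([*P,.0305],feed=.05); arm.grip(.06); arm.sleep(.4); arm.move_l([*P,.15],feed=.2)
th=yaw-90
arm.grip(.091) if arm.current_width()<.08 else None
arm.move_to([*G,.13],R(th)); 
np.save("g.npy",[*L,yaw,*G])
print(arm.current_t(),arm.current_width())
w=V("top"); cv2.imwrite("pics/pre.png",cv2.resize(w.im[170:300,330:480,::-1],None,fx=3,fy=3,interpolation=2)); print("tcp px",w.px([*G,.13]))
g=w.blobs((45,100,30),(80,255,255),30)[:1]; print("green",g[0][0],g[0][1])
E
```

```text
chip [0.554 0.014 0.01 ]
chip [0.585 0.006 0.01 ]
chip [ 0.604 -0.013  0.013]
chip [0.546 0.001 0.016]
[[ 0.55751431 -0.31172951]] [[ 0.56103941 -0.3101786 ]]
L [ 0.55927686 -0.31095406] yaw -23.012663804672705 G [ 0.50313133 -0.28710705]
20.7417 0.09128191015586283
tcp px [[414.34493515 247.66898709]]
green 238 [136.42436975 254.62184874]
```

```bash
python3 - <<'E'
from h import *
L0,L1,yaw,gx,gy=np.load("g.npy"); G=np.array([gx,gy])
f0=arm.current_force()
arm.move_l([*G,.0145],R(yaw-90),feed=.1); arm.grip(0); print("w",arm.current_width())
arm.move_l([*G,.16],feed=.15); print("w",arm.current_width(),arm.current_force()-f0,arm.current_torque(),arm.current_t())
a=np.deg2rad(yaw); T=O-.061*np.array([np.cos(a),np.sin(a)])
arm.move_to([*T,.16],R(yaw-90))
arm.move_l([*T,.0995+.0085],feed=.05); arm.sleep(.4)
for n in("scene","top"):
    w=V(n); cv2.imwrite(f"pics/fin_{n}.png",w.im[:,:,::-1]); print(n,"expected lens px",w.px([*O,.0995]),"ring under",w.px([*O,.03]))
    b=w.px([*O,.0995])[0].astype(int); cv2.imwrite(f"pics/finc_{n}.png",cv2.resize(w.im[b[1]-50:b[1]+50,b[0]-65:b[0]+65,::-1],None,fx=6,fy=6,interpolation=2)); print("crop org",b-[65,50])
print(arm.current_t(),arm.current_width(),T,arm.current_ee_pos())
E
```

```text
w 0.014063149092682097
w 0.013768585484588538 [-0.39326044  1.10701764 -2.67955131] [0.08554842 0.05737731 0.03757291] 24.3667
scene expected lens px [[252.15064911 148.7576132 ]] ring under [[254.36059833 167.43304636]]
crop org [187  98]
top expected lens px [[318.88368622 224.82637067]] ring under [[315.36103331 228.43813957]]
crop org [253 174]
26.95 0.01390962961424325 [ 0.49785447 -0.06545299] [ 0.49784855 -0.06543675  0.10801117]
```

View pics/finc_scene.png

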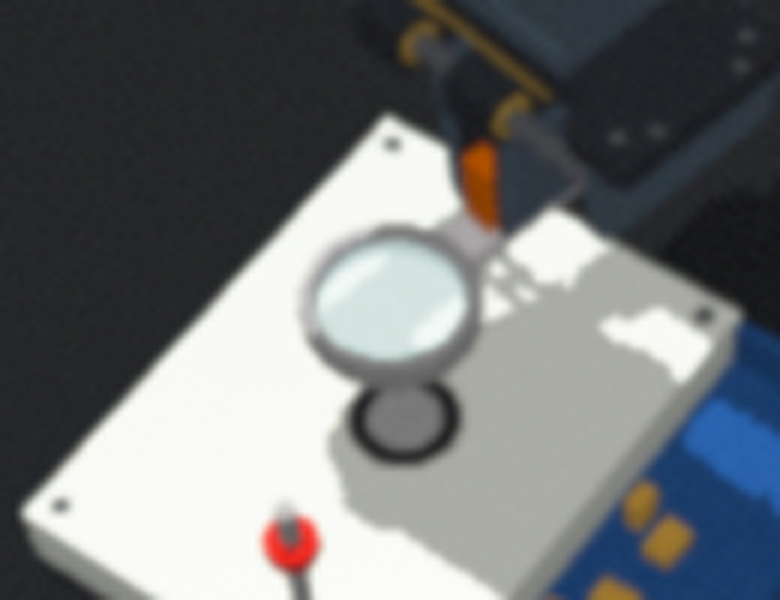

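View pics/finc_top.png

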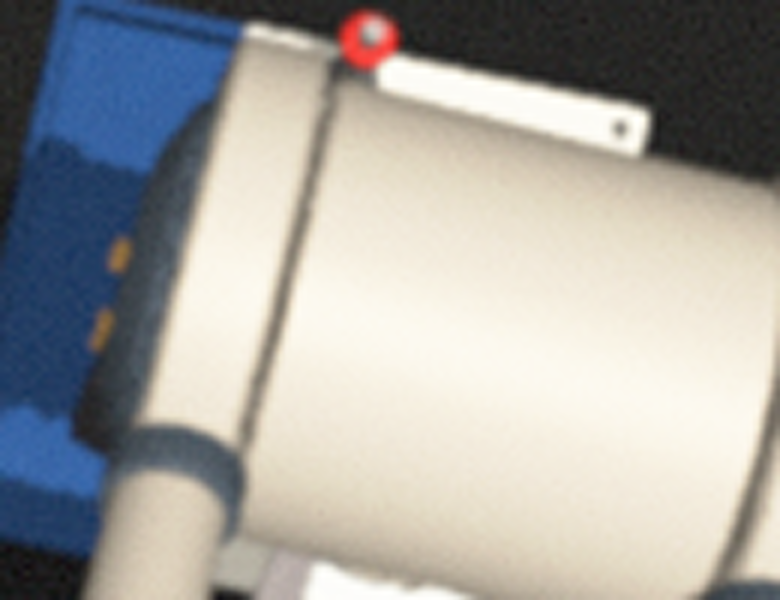

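The scene view puts the lens ring at (252.3,148.8), against an expected (252.2,148.8). The collar is still at (235.7,188.5). The top view of the lens is blocked by the arm. I'll hand in.

```bash
python3 - <<'E'
from h import *
print(abs(arm.current_dq()).max(),arm.current_width(),arm.current_t()); arm.sign_off()
E
```

```text
0.03487492701794081 0.01390962961424325 26.95
the job is handed in; nothing more can be done
```

I swept all four off-cuts into the tray, put the scraper back where it had stood, and handed the job in at about 27 s with the loupe held over the specimen. The sign-off reports no verdict.

**Off-cuts:** after the sweep both cameras showed all four in the tray. The measured heights were 10–16 mm above the bench, and the plate was clean.

**Scraper:** I released it at its original spot. The green blob was at the same pixels as at the start.

**Loupe:** in the scene view the lens ring sat within 0.2 px of the expected point. That point is directly above the specimen at the measured collar height of about 99.5 mm. The grip was steady at a 13.9 mm opening, and the collar's pixels had not moved.

**Not checked independently:**
- The arm blocked the top view of the lens, so its final position rests on the scene view and the arm's own readings.
- The lens height comes from the arm's position at the grasp, not from a separate measurement.
- I judged the loupe level only from the shape of the ring in the picture.

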